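# Close the ice sphere mould and hold it shut

### The job

Take the bottle stopper out of the open lower half of the ice mould and put it in the round brass dish, not the square tray. Then fit the upper half onto the lower half's two dowels, press it fully home against the sprung ring, and finish still holding the two halves pressed shut on the board; do not let go. Leave the other things on the cart where they are.

Things in the scene. Friction and masses are not known exactly. Their poses are not given: they have to be found in the camera images.
- mould_base: lower half of the grey mould, loose on the board, 0.5 kg: 64 mm (x) by 116 mm (y), flat top face 36 mm above its underside; origin at the centre of its underside, z up. Upright steel dowels at y = +46 and -46 mm. In the middle an open cup, about 45 mm wide at its floor, which lies 10 mm above the underside. Round its mouth a dark sprung ring, 60 mm across, stands 5 mm above the top face
- dowel_a (a point): tip centre of the dowel at y = +46 mm of the lower half: 8 mm across, tip 54 mm above the underside (18 mm above the top face), last 7 mm tapered
- dowel_b (a point): tip centre of the like dowel at y = -46 mm
- seal (a joint): the sprung ring in the lower half: 0 = fully up (5 mm proud), 0.005 = pressed flush. Its spring takes 6 N to start and 10 N when flush, so the upper half's own weight does not close the mould
- seal_top (a point): centre of the sprung ring's upper rim, 41 mm above the lower half's underside when up
- mould_cap: upper half of the grey mould, loose, lying dome up on the board, about 0.25 kg: flange 64 mm (x) by 116 mm (y), 8 mm thick, two through holes 11 mm across at y = +46 and -46 mm. Origin at the centre of its underside, z up. Fits either way round (half turn). Closed, its origin is 36 mm above the lower half's; resting on the unpressed ring, 41 mm
- cap_fin (a point): middle of the top of the upper half's upright grip fin, 66 mm above its underside: fin 14 mm thick (x), 44 mm long (y), standing on a 60 mm wide dome whose top is 38 mm above the underside
- stopper: bottle stopper upright in the lower half's cup, its top 80 mm above that half's underside; 70 mm tall, about 80 g: cork foot 22 mm across, steel shoulder 30 mm across (30 to 34 mm up), then a 24 mm wide cylinder from 38 mm to the top. Origin under its foot, z to the head. Grip the cylinder from above, fingers either side along the lower half's x, clear of dowels and ring
- stopper_mid (a point): point on the stopper's axis, 35 mm above its foot
- dish: round brass dish, loose, 110 mm across the rim, 28 mm tall, flat floor 4 mm thick, about 86 mm wide inside at the floor; origin at the centre of its underside
- siphon: clear glass soda siphon, 96 mm wide, 285 mm tall, at the right; leave alone; origin at the centre of its underside
- squeezer: steel lemon squeezer lying flat, about 75 x 220 mm, 40 mm high; beyond the mould; leave alone; origin under its round head
- coupe: green glass coupe on a stem, 94 mm wide, 118 mm tall, at the left; leave alone; origin at the centre of its underside
- jigger: steel double-cone jigger, 44 mm wide, 75 mm tall, near the robot; leave alone; origin at the centre of its underside
- tray: square brass tray, 100 x 100 x 24 mm, NOT for the stopper; leave alone; origin at the centre of its underside
- chiller: 24 mm steel cube lying in the square tray; leave alone; origin at the centre of its underside
Not all that is in view belongs to the job. What is shaped like the stopper but orange is not meant. What is shaped like the mould_base but blue is not meant.

How it is judged:
By the outcome, as a careful person would: the job done as asked, in the order asked, and still so for the second after the job is handed in, while the arm keeps its last pose, push and grip.
It also fails if it takes over 58 s, if anything falls off the work surface, if the arm or the gripper's body presses on something with over 40 N, if the wrist force passes 120 N, or if a joint passes its speed limit or range.

### The arm

A 6-joint arm with a two-finger parallel gripper is mounted at the origin on the work surface. World frame = base frame: x ahead of the robot, y to its left, z up, the work surface at z = 0. Lengths are in mm, angles in rad, forces in N, time in s.
With the tool pointing down it reaches from about 350 to 975 mm from the base axis. Payload 7.1 kg.
Tool frame: the origin (TCP) lies at the centre of the arm's flange, where the gripper is bolted on; the fingertips stand 182 mm ahead of it and the grasp point (between the pads) lies 163 mm ahead of it; z points along the fingers, y is the line along which they close (so a half turn about z gives the same grasp; the last joint's range is limited). The gripper opens to 88 mm and grips with 3 to 60 N. Pads are 20 mm wide; open, the fingers measure 115 mm over their backs; the gripper's body (75 mm by 178 mm) begins 61 mm behind the grasp point.
Start: joints at [-1.125, 0.423, 1.63, -0, 1.089, -0.019], TCP at [280.167, -558.671, 404.675] pointing down, gripper open.
Joint ranges: [-3, 3], [-0.9, 2.11], [0.09, 2.58], [-1.31, 4.45], [0.11, 2.69], [-2.54, 2.54]. Speed limits (rad/s): [2.39, 2.39, 3.01, 3.14, 3.14, 3.14].

### API

Orientations are given as a rotation vector (axis times angle).
In Python, from workcell import readout, get_image, ctrl gives the robot as it stands.
- The arm moves only by the tool step_arm, never from a script. Its argument "targets" is a list that holds one entry, the list of rows, each a list of 7 numbers: the shift along the world's x, y, z as a fraction of full scale, then the turn, a rotation vector about the world's x, y, z as a fraction of full scale, then the opening, from 0 (shut) to 1 (fully open). In form: [[[dx, dy, dz, wx, wy, wz, claw], ...]]. A call has exactly 5 rows; each row shifts and turns the commanded pose from where the row before left it; what a row does not reach is not made up. Full scale, the value 1, is 0.05 m for a shift and 4 degrees for a turn. A row lasts 1/8 s, in which the tool goes at most 62.5 mm and 10.7 degrees, less where a joint would pass 70% of its speed; a pose out of reach is approached as far as the arm can. A call with a number of a shift or a turn outside -1 to 1 is refused whole. A call with a gripper value outside its range is refused whole. The fingers move at their own pace and stop on an object; the grip force is fixed at half the most. Time passes only in rows, so rows that do not move let the fingers close, or fill a call up. It gives the time, the measured TCP pose, the force, the opening and the grip force at its end, in the units of the state.
- readout.get_obs(): the state, without advancing time (a new reading comes with each control period).
- get_image(name): name is "scene" or "top" or "wrist"; returns a dict with "pixels" (384x512x3 uint8, red, green, blue), "intrinsics" (3x3 intrinsics, pixels), "extrinsics" (4x4, takes a point from world to camera coordinates). Camera axes: x right, y down, z forward; pixel columns grow to the right and rows downward; lengths in mm; the calibration is good to about 2 mm. A picture is of the moment at which its call begins. There is no depth.
- ctrl.close_job(): hands the job in; it is judged then, once.
The state is a dict: "t": time; "qpos": joint angles; "qvel": joint speeds; "joint_torque": joint torques, N m; "ee_pos": TCP position; "orientation": TCP orientation; "ft_force": force on the tool from outside, world axes, zero at the start; "moment": the same for the moment, N m; "width": finger opening in mm; "grasp_force": force on a finger pad.
Only numpy, scipy, OpenCV 4.12 (cv2) and the standard library are available. Lean on these libraries where they do the work, as an engineer would, in place of code of your own. Each camera call takes 0.05 s, during which the arm holds its last target. There are 200 camera calls.

## Working session

There is one attempt and no reset: what is moved stays moved. The work goes in short steps, Python scripts to look and compute and a tool call to move; the robot and the scene stay as the last step left them, time stands still between calls to the robot, and variables do not carry over. Pictures are saved under pics/ and viewed, at most 10 in all, crops included, and the job is handed in when it is done.

Besides the shell and the picture viewer there is one more tool, called after "Request:" as name([rows], argument=value, ...), one row to a line, values as JSON. step_arm: Moves the arm, as the interface text tells. Shift numbers are shares of 0.05 m and turn numbers shares of 4 degrees, none past 1 either way. Its arguments: {"type":"object","properties":{"targets":{"type":"array"}},"required":["targets"]}

```bash
mkdir -p pics; cat > h.py <<'E'
import numpy as np, cv2
from workcell import readout, get_image, ctrl
def snap(name, fn):
    d=get_image(name); cv2.imwrite('pics/'+fn+'.png', cv2.cvtColor(d['pixels'],cv2.COLOR_RGB2BGR))
    np.savez('pics/'+fn+'.npz',K=d['intrinsics'],E=d['extrinsics'],p=d['pixels']); return d
def ray(fn,u,v):
    d=np.load('pics/'+fn+'.npz'); E=d['E'];R=E[:3,:3];c=-R.T@E[:3,3]
    return c,R.T@np.linalg.solve(d['K'],[u,v,1.])
def onz(fn,u,v,z):
    c,r=ray(fn,u,v); return c+r*(z-c[2])/r[2]
def proj(fn,P):
    d=np.load('pics/'+fn+'.npz'); q=d['K']@(d['E'][:3,:3]@np.array(P,float)+d['E'][:3,3]); return q[:2]/q[2]
E
python3 - <<'E'
from h import *
a=[snap(n,n+'0')['pixels'] for n in('scene','top')]
for n in('scene0','top0'):
    d=np.load('pics/'+n+'.npz');print(n,d['K'].round(1).tolist(),(-d['E'][:3,:3].T@d['E'][:3,3]).round())
for i,n in enumerate(('scene','top')):
    cv2.imwrite(f'pics/{n}0b.png',cv2.cvtColor(cv2.resize(a[i],(800,600),interpolation=cv2.INTER_CUBIC),cv2.COLOR_RGB2BGR))
o=readout.get_obs();print(o['orientation'],o['t'],o['width'],o['ft_force'])
E
```

```text
scene0 [[375.6, 0.0, 254.2], [0.0, 375.6, 190.7], [0.0, 0.0, 1.0]] [1034. -766.  608.]
top0 [[462.6, 0.0, 258.1], [0.0, 462.6, 195.2], [0.0, 0.0, 1.0]] [ 446.  -25. 1458.]
[-3.05588230e+00 -7.23234127e-01  4.15197919e-04] 0.1 87.58284531425717 [-0.23260123 -0.45380741 -0.30530445]
```

View pics/scene0b.png

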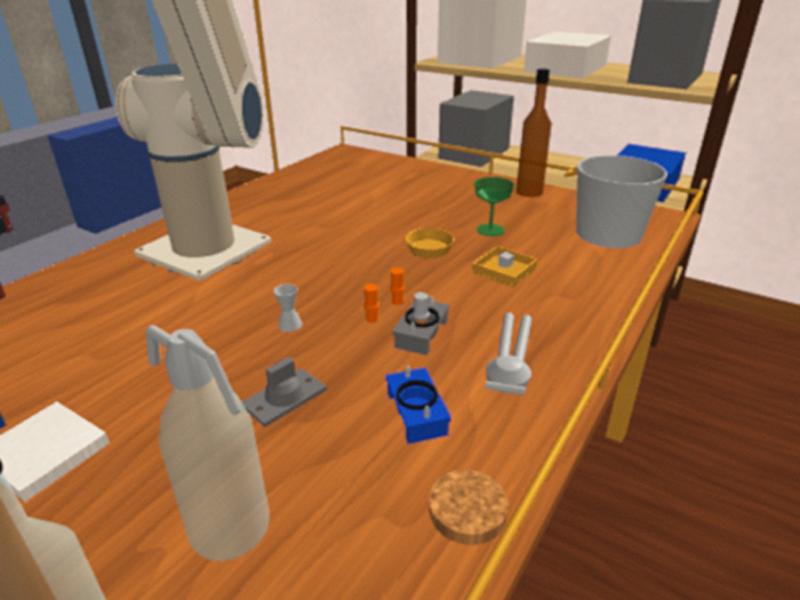

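View pics/top0b.png

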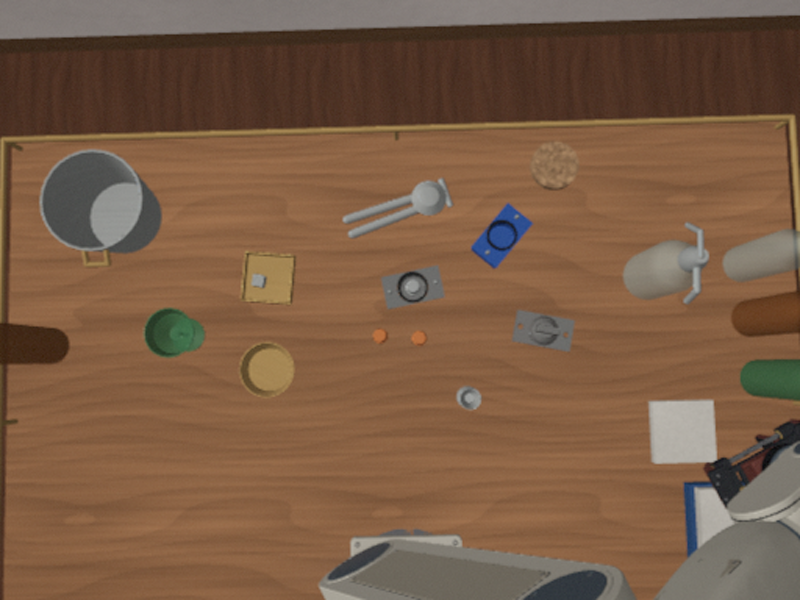

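Top view (800 px scale): grey base with stopper at (412,287), cap at (543,331), dish at (267,369), tray at (268,278), blue decoy at (501,236), orange decoys at (380,336) and (419,338). Measuring the grey blocks and the dish now.

```bash
cat > m.py <<'E'
from h import *
p=np.load('pics/top0.npz')['p']; hsv=cv2.cvtColor(p,cv2.COLOR_RGB2HSV)
def big(mask,c,r):
    w=np.zeros_like(mask); x,y=c; w[y-r:y+r,x-r:x+r]=mask[y-r:y+r,x-r:x+r]
    w=cv2.morphologyEx(w,cv2.MORPH_CLOSE,np.ones((3,3)))
    cs,_=cv2.findContours(w,cv2.RETR_EXTERNAL,cv2.CHAIN_APPROX_NONE); return max(cs,key=cv2.contourArea)
grey=((hsv[...,1]<70)).astype(np.uint8)*255
for n,c,z in(('base',(264,184),36),('cap',(348,212),8)):
    k=big(grey,c,30); W=np.array([onz('top0',*q[0],z)[:2] for q in k],np.float32)
    r=cv2.minAreaRect(W); B=cv2.boxPoints(r); e=max((B[1]-B[0],B[2]-B[1]),key=np.linalg.norm)
    print(n,np.round(r[0]),np.round(r[1]),'long axis deg',np.degrees(np.arctan2(e[1],e[0]))%180)
dish=((hsv[...,0]>17)&(hsv[...,0]<32)&(hsv[...,1]>90)).astype(np.uint8)*255
k=big(dish,(171,236),26); W=np.array([onz('top0',*q[0],26)[:2] for q in k],np.float32)
print('dish',cv2.minEnclosingCircle(W), cv2.fitEllipse(W))
print('stopper top',onz('top0',412*.64,286*.64,80),'fin',onz('top0',545*.64,328*.64,66))
for n in((619,'sq')): pass if 0 else None
E
sed -i '$d' m.py; python3 m.py
```

```text
base [597. -27.] [ 65. 115.] long axis deg 100.76224
cap [ 506. -286.] [116.  64.] long axis deg 77.92158
dish ((442.8928527832031, 265.9701843261719), 53.48514175415039) ((443.95465087890625, 265.4235534667969), (97.8047866821289, 105.04862213134766), 170.59803771972656)
stopper top [593.59155821 -26.79551086  80.        ] fin [ 507.09650809 -280.15977335   66.        ]
```

Both blocks match their given sizes (65×115, 116×64), and the dish comes out about 107 mm across. Base is at (597,-27) with yaw +10.8°, cap at (506,-286) with yaw -12.1°. The tool has to turn +74.2° about z; moving above the base.

Request:
step_arm([
  [[0.317,0.53,-0.075,0,0,0.93,0.8],[0.317,0.53,-0.075,0,0,0.93,0.8],[0.317,0.53,-0.075,0,0,0.93,0.8],[0.317,0.53,-0.075,0,0,0.93,0.8],[0.317,0.53,-0.075,0,0,0.93,0.8]],
])

```text
t: 0.72
ee_pos: [359.8, -425.2, 385.5]
orientation: [-2.898, -1.211, 0.0]
ft_force: [0.4, -0.2, 1.0]
width: 70.4
grasp_force: 0.0
```

Request:
step_arm([
  [[0.317,0.53,-0.075,0,0,0.93,0.8],[0.317,0.53,-0.075,0,0,0.93,0.8],[0.317,0.53,-0.075,0,0,0.93,0.8],[0.317,0.53,-0.075,0,0,0.93,0.8],[0.317,0.53,-0.075,0,0,0.93,0.8]],
])

```text
t: 1.35
ee_pos: [439.0, -292.7, 366.8]
orientation: [-2.665, -1.663, 0.0]
ft_force: [0.7, 0.1, 0.3]
width: 70.3
grasp_force: 0.0
```

Request:
step_arm([
  [[0.317,0.53,-0.075,0,0,0.93,0.8],[0.317,0.53,-0.075,0,0,0.93,0.8],[0.317,0.53,-0.075,0,0,0.93,0.8],[0.317,0.53,-0.075,0,0,0.93,0.8],[0.317,0.53,-0.075,0,0,0.93,0.8]],
])

```text
t: 1.98
ee_pos: [518.2, -160.2, 348.0]
orientation: [-2.361, -2.072, 0.001]
ft_force: [-0.4, -0.9, -1.1]
width: 70.3
grasp_force: 0.0
```

Request:
step_arm([
  [[0.317,0.53,-0.075,0,0,0.93,0.8],[0.317,0.53,-0.075,0,0,0.93,0.8],[0.317,0.53,-0.075,0,0,0.93,0.8],[0.317,0.53,-0.075,0,0,0.93,0.8],[0.317,0.53,-0.075,0,0,0.93,0.8]],
])

```text
t: 2.6
ee_pos: [597.5, -27.7, 329.2]
orientation: [-1.995, -2.426, 0.001]
ft_force: [-0.1, 0.1, -0.3]
width: 69.9
grasp_force: 0.0
```

```bash
cat >> h.py <<'E'
from scipy.spatial.transform import Rotation as Rt
def st():
    o=readout.get_obs();R=Rt.from_rotvec(o['orientation']).as_matrix()
    print('t',round(o['t'],2),'tcp',np.round(o['ee_pos'],1),'close dir',round(np.degrees(np.arctan2(R[1,1],R[0,1]))%180,2),'zax',R[:,2].round(3),'grasp',(o['ee_pos']+163*R[:,2]).round(1),'w',round(o['width'],1),'F',np.round(o['ft_force'],1),'g',round(o['grasp_force'],1),'q6',round(o['qpos'][5],2))
E
python3 -c "
from h import *
st();snap('wrist','w1')"
```

```text
t 2.6 tcp [597.5 -27.7 329.2] close dir 11.16 zax [-0.001  0.    -1.   ] grasp [597.4 -27.7 166.2] w 69.9 F [-0.1  0.1 -0.3] g 0.0 q6 -0.26
```

View pics/w1.png

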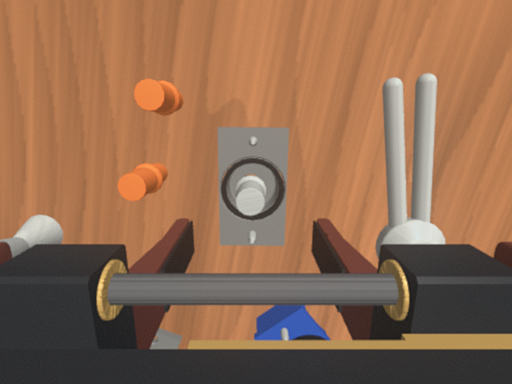

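The wrist view shows the grey base with its corners near (218,127), (289,127), (285,245), (219,244). Dowel tips are near (253,140) and (252,236), and the stopper head is near (250,203).

```bash
cat > b.py <<'E'
from h import *
import sys
def base(fn,x0,x1,y0,y1):
    p=np.load(f'pics/{fn}.npz')['p']; hsv=cv2.cvtColor(p,cv2.COLOR_RGB2HSV)
    m=np.zeros(p.shape[:2],np.uint8); m[y0:y1,x0:x1]=(hsv[y0:y1,x0:x1,1]<70)*255
    cs,_=cv2.findContours(cv2.morphologyEx(m,cv2.MORPH_OPEN,np.ones((5,5))),cv2.RETR_EXTERNAL,cv2.CHAIN_APPROX_NONE); k=max(cs,key=cv2.contourArea)
    W=np.array([onz(fn,*q[0],36)[:2] for q in k],np.float32); r=cv2.minAreaRect(W)
    B=cv2.boxPoints(r); e=max((B[1]-B[0],B[2]-B[1]),key=np.linalg.norm)
    print('base',np.round(r[0],1),np.round(r[1],1),'yaw',np.degrees(np.arctan2(e[1],e[0]))%180-90)
    # bright dowel blobs
    b=np.zeros_like(m); b[y0:y1,x0:x1]=((p[y0:y1,x0:x1].min(2)>165))*255
    n,l,s,c=cv2.connectedComponentsWithStats(b)
    for i in range(1,n):
        if s[i,4]>8: print(s[i],c[i].round(1),'z54',onz(fn,*c[i],54).round(1),'z80',onz(fn,*c[i],80).round(1))
if __name__=='__main__': base('w1',200,305,110,255)
E
python3 b.py
```

```text
base [597.1 -26.3] [ 64.8 115.9] yaw 10.52301
[251 137   5   7  30] [252.9 139.9] z54 [588.6  20.6  54. ] z80 [588.2  22.4  80. ]
[236 176  30  39 838] [250.9 195.8] z54 [596.3 -28.5  54. ] z80 [595.1 -21.7  80. ]
[250 231   5  12  44] [252.3 236.4] z54 [605.2 -66.8  54. ] z80 [603.1 -56.1  80. ]
```

Base refined to (597.1,-26.3), yaw 10.5°, so the tool is centred. Descending 98 mm, then gripping.

Request:
step_arm([
  [[0,0.02,-0.4,0,0,0,0.8],[0,0,-0.4,0,0,0,0.8],[0,0,-0.4,0,0,0,0.8],[0,0,-0.4,0,0,0,0.8],[0,0,-0.36,0,0,0,0.8]],
])

```text
t: 3.28
ee_pos: [597.0, -27.8, 230.3]
orientation: [-1.998, -2.424, 0.001]
ft_force: [0.9, -0.7, 0.9]
width: 70.5
grasp_force: 0.0
```

Request:
step_arm([
  [[0,0,0,0,0,0,0],[0,0,0,0,0,0,0],[0,0,0,0,0,0,0],[0,0,0,0,0,0,0],[0,0,0,0,0,0,0]],
])

```text
t: 3.9
ee_pos: [597.3, -27.7, 232.1]
orientation: [1.997, 2.424, 0.001]
ft_force: [-0.7, 1.1, -0.2]
width: 23.6
grasp_force: 2.2
```

```bash
python3 -c "
from h import *
st()"
```

```text
t 3.9 tcp [597.3 -27.7 232.1] close dir 11.03 zax [ 0.001 -0.    -1.   ] grasp [597.4 -27.7  69.1] w 23.6 F [-0.7  1.1 -0.2] g 2.2 q6 -0.26
```

Request:
step_arm([
  [[0,0,0,0,0,0,0],[0,0,0.3,0,0,0,0],[0,0,0.5,0,0,0,0],[0,0,0.6,0,0,0,0],[0,0,0.6,0,0,0,0]],
])

```text
t: 4.53
ee_pos: [597.1, -27.7, 333.4]
orientation: [1.997, 2.424, 0.0]
ft_force: [1.2, -0.6, 0.4]
width: 22.7
grasp_force: 30.0
```

```bash
python3 -c "
from h import *
st();snap('scene','s2');a=snap('wrist','w2')['pixels'];b=np.load('pics/s2.npz')['p']
cv2.imwrite('pics/c2.png',cv2.cvtColor(np.hstack([cv2.resize(b[110:270,180:340],(384,384)),cv2.resize(a,(416,384))]),cv2.COLOR_RGB2BGR))"
```

```text
t 4.53 tcp [597.1 -27.7 333.4] close dir 11.03 zax [ 0. -0. -1.] grasp [597.1 -27.7 170.4] w 22.7 F [ 1.2 -0.6  0.4] g 30.0 q6 -0.26
```

View pics/c2.png

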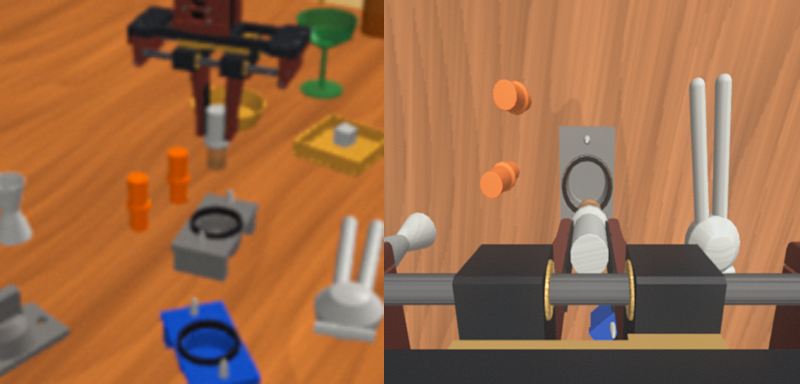

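The stopper is held upright and the base (cup empty) stayed put. Carrying it to the dish.

Request:
step_arm([
  [[-0.2,0.4,0,0,0,0,0],[-0.35,0.65,0,0,0,0,0],[-0.4,0.75,0,0,0,0,0],[-0.4,0.75,0,0,0,0,0],[-0.4,0.75,0,0,0,0,0]],
])

```text
t: 5.25
ee_pos: [507.6, 139.0, 330.3]
orientation: [-1.996, -2.423, 0.003]
ft_force: [-0.2, 0.3, -0.1]
width: 22.4
grasp_force: 30.0
```

Request:
step_arm([
  [[-0.4,0.75,0,0,0,0,0],[-0.4,0.75,0,0,0,0,0],[-0.3,0.6,0,0,0,0,0],[-0.2,0.4,0,0,0,0,0],[-0.04,0.08,0,0,0,0,0]],
])

```text
t: 5.88
ee_pos: [440.9, 267.4, 330.5]
orientation: [-1.994, -2.426, 0.004]
ft_force: [1.3, -0.2, 0.4]
width: 22.4
grasp_force: 30.0
```

Request:
step_arm([
  [[0,0,-0.4,0,0,0,0],[0,0,-0.5,0,0,0,0],[0,0,-0.5,0,0,0,0],[0,0,-0.3,0,0,0,0],[0,0,-0.1,0,0,0,0]],
])

```text
t: 6.5
ee_pos: [442.4, 265.9, 240.6]
orientation: [-1.998, -2.424, 0.003]
ft_force: [-0.4, -0.6, -1.4]
width: 22.6
grasp_force: 30.0
```

```bash
python3 -c "
from h import *
st();b=snap('scene','s3')['pixels'];print(proj('s3',[443,266,5]))
a=snap('wrist','w3')['pixels']
cv2.imwrite('pics/c3.png',cv2.cvtColor(np.hstack([cv2.resize(b[90:210,220:340],(384,384)),cv2.resize(a,(416,384))]),cv2.COLOR_RGB2BGR))"
```

```text
t 6.5 tcp [442.4 265.9 240.6] close dir 11.01 zax [-0.002 -0.001 -1.   ] grasp [442.1 265.7  77.6] w 22.6 F [-0.4 -0.6 -1.4] g 30.0 q6 0.33
[274.95411849 157.77958788]
```

View pics/c3.png

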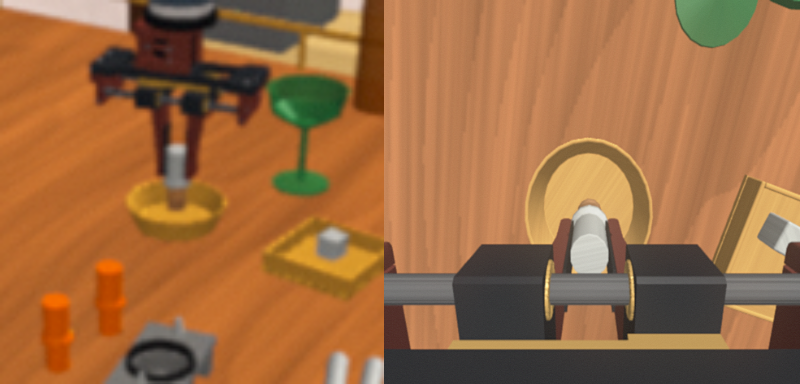

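The foot is inside the dish, about 15 mm above its floor. Lowering, releasing and rising.

Request:
step_arm([
  [[0,0,-0.14,0,0,0,0],[0,0,-0.12,0,0,0,0],[0,0,-0.03,0,0,0,0],[0,0,0,0,0,0,0],[0,0,0,0,0,0,0]],
])

```text
t: 7.22
ee_pos: [442.7, 266.4, 227.3]
orientation: [1.998, 2.425, 0.0]
ft_force: [0.2, 0.7, -0.8]
width: 22.9
grasp_force: 30.0
```

Request:
step_arm([
  [[0,0,0,0,0,0,0.3],[0,0,0,0,0,0,0.4],[0,0,0,0,0,0,0.5],[0,0,0,0,0,0,0.6],[0,0,0,0,0,0,0.7]],
])

```text
t: 7.85
ee_pos: [442.7, 266.3, 227.2]
orientation: [-1.998, -2.425, 0.0]
ft_force: [0.4, 0.7, -0.2]
width: 59.3
grasp_force: 0.0
```

Request:
step_arm([
  [[0,0,0.2,0,0,0,0.7],[0,0,0.4,0,0,0,0.7],[0,0,0.5,0,0,0,0.7],[0,0,0.5,0,0,0,0.7],[0,0,0.4,0,0,0,0.7]],
])

```text
t: 8.48
ee_pos: [442.7, 266.3, 328.9]
orientation: [1.997, 2.424, 0.002]
ft_force: [-0.3, 1.1, 0.4]
width: 61.5
grasp_force: 0.0
```

```bash
python3 -c "
from h import *
st();b=snap('scene','s4')['pixels']
a=snap('wrist','w4')['pixels']
cv2.imwrite('pics/c4.png',cv2.cvtColor(np.hstack([cv2.resize(b[90:210,220:340],(384,384)),cv2.resize(a,(416,384))]),cv2.COLOR_RGB2BGR))"
```

```text
t 8.47 tcp [442.7 266.3 328.9] close dir 11.03 zax [ 0.001  0.001 -1.   ] grasp [442.9 266.4 165.9] w 61.5 F [-0.3  1.1  0.4] g 0.0 q6 0.33
```

View pics/c4.png

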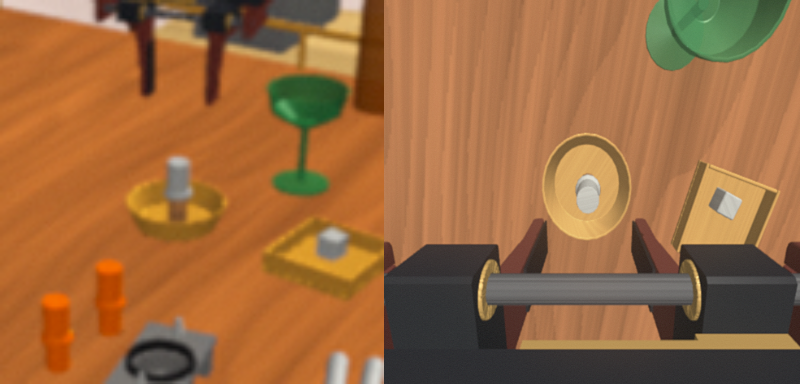

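The stopper stands upright in the round dish. Next, above the cap.

Request:
step_arm([
  [[0.084,-0.736,0,0,0,-0.385,0.7],[0.084,-0.736,0,0,0,-0.385,0.7],[0.084,-0.736,0,0,0,-0.385,0.7],[0.084,-0.736,0,0,0,-0.385,0.7],[0.084,-0.736,0,0,0,-0.385,0.7]],
])

```text
t: 9.2
ee_pos: [463.4, 81.1, 326.7]
orientation: [-2.157, -2.284, 0.001]
ft_force: [-0.4, 0.6, 0.7]
width: 61.4
grasp_force: 0.0
```

Request:
step_arm([
  [[0.084,-0.736,0,0,0,-0.385,0.7],[0.084,-0.736,0,0,0,-0.385,0.7],[0.084,-0.736,0,0,0,-0.385,0.7],[0.084,-0.736,0,0,0,-0.385,0.7],[0.084,-0.736,0,0,0,-0.385,0.7]],
])

```text
t: 9.82
ee_pos: [484.4, -102.9, 326.6]
orientation: [-2.305, -2.134, 0.001]
ft_force: [0.4, 1.6, 0.2]
width: 61.4
grasp_force: 0.0
```

Request:
step_arm([
  [[0.084,-0.736,0,0,0,-0.385,0.7],[0.084,-0.736,0,0,0,-0.385,0.7],[0.084,-0.736,0,0,0,-0.385,0.7],[0.084,-0.736,0,0,0,-0.385,0.7],[0.084,-0.736,0,0,0,-0.385,0.7]],
])

```text
t: 10.45
ee_pos: [505.4, -286.8, 326.4]
orientation: [-2.443, -1.974, 0.0]
ft_force: [0.3, -0.4, 1.1]
width: 61.6
grasp_force: 0.0
```

```bash
python3 -c "
from h import *
st();snap('wrist','w5');snap('top','t5')
print([proj('w5',P).round() for P in([506,-286,8],[506,-286,66])])"
```

```text
t 10.45 tcp [ 505.4 -286.8  326.4] close dir 167.87 zax [-0.001  0.001 -1.   ] grasp [ 505.3 -286.7  163.4] w 61.6 F [ 0.3 -0.4  1.1] g 0.0 q6 -0.33
[array([253., 184.]), array([253., 199.])]
```

View pics/w5.png

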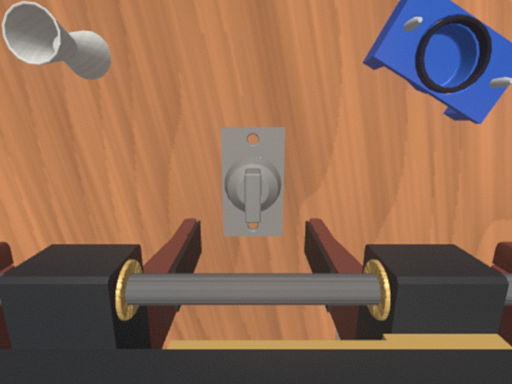

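The cap is seen square-on: flange (221,127)–(285,236), holes (253,139) and (252,226). Its fin runs along the image's vertical.

```bash
python3 - <<'E'
from h import *
p=np.load('pics/w5.npz')['p']; hsv=cv2.cvtColor(p,cv2.COLOR_RGB2HSV)
m=np.zeros(p.shape[:2],np.uint8); m[110:250,205:300]=(hsv[110:250,205:300,1]<70)*255
m=cv2.morphologyEx(m,cv2.MORPH_OPEN,np.ones((5,5)))
cs,_=cv2.findContours(m,cv2.RETR_EXTERNAL,cv2.CHAIN_APPROX_NONE); k=max(cs,key=cv2.contourArea)
W=np.array([onz('w5',*q[0],8)[:2] for q in k],np.float32); r=cv2.minAreaRect(W)
B=cv2.boxPoints(r); e=max((B[1]-B[0],B[2]-B[1]),key=np.linalg.norm)
print(np.round(r[0],1),np.round(r[1],1),'yaw',np.degrees(np.arctan2(e[1],e[0]))%180-90)
h=onz('w5',253,139,8),onz('w5',252.3,226,8);print(h)
E
grep -n . /dev/null
```

```text
[ 506.  -285.4] [115.   63.8] yaw -12.163101
(array([ 516.18317154, -240.74140974,    8.        ]), array([ 495.88471737, -331.28880854,    8.        ]))
```

Request:
step_arm([
  [[0.01,0.02,-0.4,0,0,0,0.7],[0,0,-0.5,0,0,0,0.7],[0,0,-0.5,0,0,0,0.7],[0,0,-0.4,0,0,0,0.7],[0,0,-0.24,0,0,0,0.7]],
])

```text
t: 11.18
ee_pos: [505.9, -284.1, 223.8]
orientation: [-2.441, -1.975, 0.001]
ft_force: [-0.1, -0.1, -0.2]
width: 61.5
grasp_force: 0.0
```

Request:
step_arm([
  [[0,0,0,0,0,0,0.7],[0,0,0,0,0,0,0.2],[0,0,0,0,0,0,0],[0,0,0,0,0,0,0],[0,0,0,0,0,0,0]],
])

```text
t: 11.8
ee_pos: [506.2, -284.7, 225.5]
orientation: [2.442, 1.975, 0.0]
ft_force: [0.2, -1.4, -0.1]
width: 25.3
grasp_force: 0.0
```

Request:
step_arm([
  [[0,0,0,0,0,0,0],[0,0,0,0,0,0,0],[0,0,0,0,0,0,0],[0,0,0,0,0,0,0],[0,0,0,0,0,0,0]],
])

```text
t: 12.42
ee_pos: [506.1, -284.7, 225.3]
orientation: [-2.443, -1.976, 0.0]
ft_force: [-0.7, 0.1, 3.6]
width: 14.0
grasp_force: 30.0
```

```bash
python3 -c "
from h import *
st()"
```

```text
t 12.43 tcp [ 506.1 -284.7  225.3] close dir 167.93 zax [-0. -0. -1.] grasp [ 506.1 -284.7   62.3] w 14.0 F [-0.7  0.1  3.6] g 30.0 q6 -0.32
```

Fin gripped at 14.0 mm. Lifting, carrying to above the base and turning +22.6°.

Request:
step_arm([
  [[0,0,0.2,0,0,0,0],[0,0,0.5,0,0,0,0],[0,0,0.6,0,0,0,0],[0,0,0.6,0,0,0,0],[0,0,0.3,0,0,0,0]],
])

```text
t: 13.05
ee_pos: [506.4, -284.8, 337.0]
orientation: [2.441, 1.974, 0.001]
ft_force: [-0.4, 0.6, -2.7]
width: 13.8
grasp_force: 30.0
```

Request:
step_arm([
  [[0.1,0.3,0,0,0,0.5,0],[0.18,0.5,0,0,0,0.6,0],[0.2,0.6,0,0,0,0.6,0],[0.22,0.63,0,0,0,0.6,0],[0.22,0.63,0,0,0,0.6,0]],
])

```text
t: 13.68
ee_pos: [552.0, -149.6, 333.5]
orientation: [-2.225, -2.214, 0.002]
ft_force: [0.7, -1.0, -2.4]
width: 14.0
grasp_force: 30.0
```

Request:
step_arm([
  [[0.22,0.63,0,0,0,0.6,0],[0.22,0.63,0,0,0,0.6,0],[0.2,0.6,0,0,0,0.6,0],[0.16,0.4,0,0,0,0.6,0],[0.1,0.26,0,0,0,0.35,0]],
])

```text
t: 14.3
ee_pos: [597.2, -24.3, 334.3]
orientation: [-2.004, -2.418, 0.001]
ft_force: [0.3, 0.5, -2.2]
width: 13.7
grasp_force: 30.0
```

Request:
step_arm([
  [[0,0,-0.3,0,0,0,0],[0,0,-0.4,0,0,0,0],[0,0,-0.3,0,0,0,0],[0,0,0,0,0,0,0],[0,0,0,0,0,0,0]],
])

```text
t: 14.92
ee_pos: [597.3, -26.1, 285.4]
orientation: [2.009, 2.415, 0.0]
ft_force: [-0.1, 0.7, -2.1]
width: 13.7
grasp_force: 30.0
```

```bash
python3 -c "
from h import *
st();a=snap('wrist','w6')['pixels'];b=snap('scene','s6')['pixels'];snap('top','t6')
cv2.imwrite('pics/c6.png',cv2.cvtColor(np.hstack([cv2.resize(b[150:270,210:330],(400,400)),cv2.resize(a[90:250,172:332],(400,400))]),cv2.COLOR_RGB2BGR))"
```

```text
t 14.93 tcp [597.3 -26.1 285.4] close dir 10.5 zax [ 0. -0. -1.] grasp [597.4 -26.1 122.4] w 13.7 F [-0.1  0.7 -2.1] g 30.0 q6 -0.25
```

View pics/c6.png

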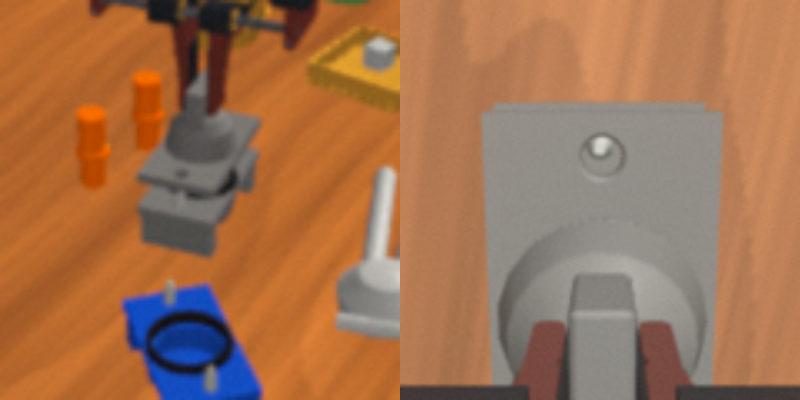

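The dowel shows through the cap's hole in the wrist view (hole near (253,152), dowel tip near (252,148)). Working out the offset.

```bash
python3 - <<'E'
from h import *
p=np.load('pics/w6.npz')['p']; g=p[136:170,236:272].astype(float).mean(2)
print(np.round(g[5:28,5:27]).astype(int))
hc=(253.2,152.4)
H=onz('w6',*hc,68.1)
for c in((252,148.4),): D=onz('w6',*c,54); print('hole',H.round(1),'dowel tip',D.round(1),'diff',(D-H).round(1))
a=np.radians(10.5); print('expected hole',597.3-45*np.sin(a)+0,-26.1+45*np.cos(a),'expected dowel',597.1-46*np.sin(a),-26.3+46*np.cos(a))
E
```

```text
[[143 141 143 142 142 142 142 143 144 141 143 145 143 145 144 144 142 142
  142 141 143 143]
 [143 143 142 142 142 143 143 144 142 142 139 138 138 137 141 142 143 141
  146 143 144 142]
 [143 144 144 142 144 142 143 139 134 123 117 119 115 118 127 137 142 143
  143 141 143 144]
 [141 144 142 142 143 142 135 119 112 113 124 136 135 122 113 113 127 138
  143 144 142 144]
 [142 143 142 142 141 134 117 111 131 164 192 202 197 182 153 123 105 113
  135 142 144 142]
 [142 144 143 143 131 116 112 133 162 192 212 219 216 203 182 156 124 108
  114 137 142 143]
 [141 141 144 135 121 108 114 135 165 199 209 211 210 196 179 161 136 122
  108 120 136 143]
 [140 142 141 128 114 112 112 127 163 199 207 207 206 186 164 148 142 140
  123 107 122 137]
 [143 141 137 124 119 123 110 121 165 204 210 209 200 170 142 134 138 142
  133 112 113 137]
 [142 143 136 125 133 134 113 115 161 198 207 208 192 148 122 127 140 142
  140 123 109 126]
 [141 140 132 127 141 138 125 108 129 163 181 179 159 121 110 123 136 143
  139 122 106 125]
 [141 141 132 126 139 142 135 119 112 121 126 128 120 111 121 134 144 143
  1
[... 522 characters left out ...]
 141 141 142 140 138 136 130 121
  128 133 140 144]
 [141 141 142 143 150 154 146 142 139 136 136 136 135 132 132 128 129 133
  135 137 143 142]
 [141 139 142 140 145 150 157 155 151 146 139 137 134 134 135 136 139 139
  140 144 141 141]
 [142 140 142 140 141 144 151 159 161 163 157 158 153 152 147 147 147 143
  140 143 141 144]
 [140 141 143 142 138 142 142 147 152 158 159 159 155 151 147 145 139 141
  142 141 141 142]
 [141 141 141 142 142 143 141 140 144 145 147 144 144 145 143 140 143 143
  141 142 142 140]]
hole [590.   18.3  68.1] dowel tip [589.   19.4  54. ] diff [ -1.    1.1 -14.1]
expected hole 589.0994013528533 18.146470840377958 expected dowel 588.7171658273612 18.929725747941912
```

Offset to correct is about (-0.5, +0.8) mm, inside the ±1.5 mm clearance. Lowering onto the dowels in steps.

Request:
step_arm([
  [[-0.01,0.016,0,0,0,0,0],[0,0,-0.08,0,0,0,0],[0,0,-0.08,0,0,0,0],[0,0,-0.06,0,0,0,0],[0,0,0,0,0,0,0]],
])

```text
t: 15.7
ee_pos: [596.5, -24.8, 273.7]
orientation: [-2.008, -2.415, 0.001]
ft_force: [0.1, 0.3, -1.9]
width: 13.7
grasp_force: 30.0
```

```bash
python3 -c "
from h import *
st()"
```

```text
t 15.7 tcp [596.5 -24.8 273.7] close dir 10.53 zax [-0.001  0.    -1.   ] grasp [596.4 -24.8 110.7] w 13.7 F [ 0.1  0.3 -1.9] g 30.0 q6 -0.25
```

The underside is at about 48 mm, below the dowel tips, with no contact force, so the dowels are in the holes.

Request:
step_arm([
  [[0,0,-0.04,0,0,0,0],[0,0,-0.04,0,0,0,0],[0,0,-0.04,0,0,0,0],[0,0,0,0,0,0,0],[0,0,0,0,0,0,0]],
])

```text
t: 16.32
ee_pos: [596.7, -24.9, 268.2]
orientation: [2.008, 2.416, -0.0]
ft_force: [-0.5, -0.2, -2.0]
width: 13.5
grasp_force: 30.0
```

Request:
step_arm([
  [[0,0,-0.02,0,0,0,0],[0,0,-0.02,0,0,0,0],[0,0,-0.02,0,0,0,0],[0,0,0,0,0,0,0],[0,0,0,0,0,0,0]],
])

```text
t: 16.95
ee_pos: [596.7, -24.9, 265.5]
orientation: [2.008, 2.416, 0.0]
ft_force: [-1.2, 0.3, 4.2]
width: 13.6
grasp_force: 30.0
```

The cap is on the ring. Pressing on gently.

Request:
step_arm([
  [[0,0,-0.02,0,0,0,0],[0,0,-0.02,0,0,0,0],[0,0,-0.02,0,0,0,0],[0,0,0,0,0,0,0],[0,0,0,0,0,0,0]],
])

```text
t: 17.58
ee_pos: [596.7, -24.9, 262.4]
orientation: [2.008, 2.416, 0.0]
ft_force: [-2.1, 0.1, 6.5]
width: 13.8
grasp_force: 30.0
```

Request:
step_arm([
  [[0,0,-0.02,0,0,0,0],[0,0,-0.02,0,0,0,0],[0,0,0,0,0,0,0],[0,0,0,0,0,0,0],[0,0,0,0,0,0,0]],
])

```text
t: 18.2
ee_pos: [596.7, -24.9, 261.2]
orientation: [2.008, 2.416, 0.0]
ft_force: [-5.3, -0.2, 13.6]
width: 13.7
grasp_force: 30.0
```

Cap bottomed out at about 36 mm, with net push about 16 N. Adding a small margin, easing the side load and checking.

Request:
step_arm([
  [[-0.008,0,-0.012,0,0,0,0],[0,0,0,0,0,0,0],[0,0,0,0,0,0,0],[0,0,0,0,0,0,0],[0,0,0,0,0,0,0]],
])

```text
t: 18.82
ee_pos: [596.6, -24.9, 261.2]
orientation: [2.008, 2.415, 0.001]
ft_force: [-5.2, -0.1, 18.3]
width: 13.6
grasp_force: 30.0
```

```bash
python3 -c "
from h import *
st();a=snap('wrist','w7')['pixels'];b=snap('scene','s7')['pixels'];print(readout.get_obs()['moment']);st()
cv2.imwrite('pics/c7.png',cv2.cvtColor(np.hstack([cv2.resize(b[90:270,190:370],(400,400)),cv2.resize(a[90:250,172:332],(400,400))]),cv2.COLOR_RGB2BGR))"
```

```text
t 18.82 tcp [596.6 -24.9 261.2] close dir 10.53 zax [ 0.001 -0.    -1.   ] grasp [596.8 -24.9  98.2] w 13.6 F [-5.2 -0.1 18.3] g 30.0 q6 -0.25
[ 0.03028678  1.06199113 -0.01069267]
t 18.93 tcp [596.6 -24.8 261.2] close dir 10.53 zax [ 0.001 -0.    -1.   ] grasp [596.8 -24.9  98.2] w 13.9 F [-5.8  0.3 17.8] g 30.0 q6 -0.25
```

View pics/c7.png

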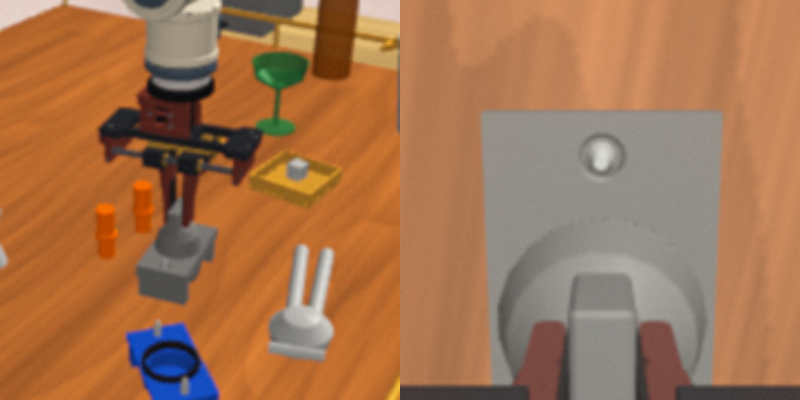

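The halves are flush, the dowel is centred in its hole and the fin hasn't slipped. TCP holds steady at 261.2 mm (cap at 36 mm) under a push of about 18 N.

```bash
python3 -c "
from h import *
print(ctrl.close_job())"
```

```text
the job is handed in; nothing more can be done
None
```

The job is handed in: the stopper is standing in the round brass dish, and the upper half is on both dowels, fully home and still held shut at about 18 N; it took about 19 s of the 58 s allowed.

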